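# Put a thin glass beaker on the balance

## Task

Slide the clear top cover of the balance fully back, stand the small empty glass beaker upright in the middle of the weighing pan, and slide the cover fully shut again. Be gentle: the glass is thin, so hold it with a light grip, and the load cell is delicate, so never press on the pan or let the beaker drop onto it. Do not upset the red-lidded pot or the dropper bottle near the beaker.

Things in the scene. Friction and masses are not known exactly. Their poses are not given: they have to be found in the camera images.
- balance: White bench balance, fixed to the bench, 390 x 200 x 122 mm without its cover. Its origin is on the bench straight below the middle of the pan; x points to its rear, z up. The weighing chamber is open at the top: clear glass panes in front and at the sides, inner faces 78 mm in front of the pan's middle and 88 mm to either side, the rear housing's face 82 mm behind it; top of the side rails 126 mm above the bench. In front of the chamber is a low keypad deck.
- pan: Round steel weighing pan, 90 mm across; origin in the middle of its upper face, z up, 66 mm above the bench when empty. It sits on a soft spring, 0.5 N per mm, and meets a hard stop after 8 mm. It must never feel more than 4 N, whatever presses on it.
- cover (a joint): Slide of the clear top cover of the balance in m: 0 is fully shut (towards the robot), 0.15 fully back. It starts shut or slightly open, is moved with about 1.2 N and stays where it is left. Above 0.12 counts as open, below 0.006 as shut. The cover's upper face is 133 mm above the bench and it just clears a beaker that stands on the pan.
- cover_grip (a point): Middle of the top edge of the blue grip bar on the cover's front edge; its axes are those of the balance. The bar is 12 mm thick along the slide (balance x), 50 mm wide along balance y and stands 32 mm up from the cover's frame (133 to 165 mm above the bench). It can be pinched from above across its 12 mm, or pushed. Shut, it lies 70 mm in front of the pan's middle; fully back, 80 mm behind it.
- beaker: Small empty clear glass beaker, 44 mm outer diameter, 55 mm high, open at the top, 30 to 60 g; origin at the centre of its underside, z up. Stands on the bench in one of three places, the pot and the dropper bottle in the others. Grasp it across the body. Its thin glass bears a grip of 40 N per finger at most, and no fall of more than 10 mm.
- red_pot: White sample pot with a red screw lid, 48 mm diameter, 60 mm high, standing loose on the bench; origin at the centre of its underside. Leave it alone.
- dropper: Small amber dropper bottle with a black teat, 36 mm diameter, 101 mm high, standing loose on the bench; origin at the centre of its underside. Leave it alone.
Mind the look-alikes: they are no part of the job. What is shaped like the beaker but blue, green or yellow is not meant.

How it is judged:
By the outcome, as a careful person would: the job done as asked, in the order asked, and still so for the second after the job is handed in, with the robot touching nothing.
It also fails if it takes over 72 s, if anything falls off the work surface, if the arm or the gripper's body presses on something with over 40 N, if the wrist force passes 120 N, or if a joint passes its speed limit or range.

## Robot

A 7-joint arm with a two-finger parallel gripper is mounted at the origin on a cart in front of the work surface, level with it; the furniture and walls round the work are solid. World frame = base frame: x ahead of the robot, y to its left, z up, the work surface at z = 0. Lengths are in m, angles in rad, forces in N, time in s.
With the tool pointing down it reaches from about 0.4 to 0.85 m from the base axis. Payload 10.4 kg.
Tool frame: the origin (TCP) lies on the centre line of the jaws, within the pads' length; the fingertips stand 14 mm ahead of it and the grasp point (between the pads) lies 5 mm behind it (manip.tip_reach is the distance from the TCP to the fingertips, in m); z points along the fingers, y is the line along which they close (so a half turn about z gives the same grasp; the last joint's range is limited). The gripper opens to 85 mm and grips with 20 to 120 N. Pads are 22 mm wide; open, the fingers measure 114 mm over their backs; the gripper's body (76 mm by 85 mm) begins 54 mm behind the grasp point. The pads swing forward as they close: fully open they stand 13 mm farther back than shut.
Start: joints at [-1.132, 0.332, -0.065, 1.46, 0.022, 1.35, -0.088], TCP at [0.278, 0.56, 0.245] pointing down, gripper open.
Joint ranges: [-2.6, 2.6], [-0.5, 2.12], [-1.47, 1.34], [0.16, 2.42], [-1.27, 4.41], [0.06, 2.06], [-2.6, 2.6]. Speed limits (rad/s): [2.22, 2.22, 2.79, 2.79, 3.14, 3.14, 3.14].

## Interface

Orientations are given as a unit quaternion [x, y, z, w].
In Python, from workcell import manip gives the robot as it stands.
- The arm moves only by the shell command python3 -m pendant 'ROWS' [FORCE]. ROWS is JSON, a list of rows, each a list of 7 numbers: the shift along the tool's x, y, z in units of 50 mm (1.0 is 50 mm), then the turn, a rotation vector about the tool's x, y, z in units of 8 degrees (1.0 is 8 degrees), then the opening, from -1 (shut) to 1 (fully open), so that 0 is half open. In form: [[dx, dy, dz, ax, ay, az, jaw], ...]. A call has exactly 10 rows; each row is the pose to reach, as a shift and turn from the pose commanded when the call began, along the tool's axes at that moment; what a row does not reach only later rows make up. A row lasts 1/8 s, in which the tool goes at most 62.5 mm and 10.7 degrees, less where a joint would pass 70% of its speed; a pose out of reach is approached as far as the arm can. A call with a gripper value outside its range is refused whole. The fingers move at their own pace and stop on an object; FORCE is the grip in N (left out, the last holds). Time passes only in rows, so rows that repeat a pose let the fingers close, or fill a call up. It gives the time, the measured TCP pose, the force, the opening and the grip force at its end, in the units of the state.
- manip.get_obs(): the state, without advancing time (a new reading comes with each control period).
- manip.camera(name): name is "side" or "top"; returns (picture, depth): 384x512x3 uint8, red, green, blue; 384x512 float32, m along the optical axis (not along the pixel's ray), 0 where there is no reading.
- manip.get_calibration(name): a dict with "fx", "fy", "cx", "cy" (pixels), "D" ([k1, k2, p1, p2, k3] as OpenCV has them; the pictures are not rectified), "xyz" and "orientation" of the camera in the world. Camera axes: x right, y up, looking along -z (the intrinsics and any distortion apply to the point x, -y, -z); pixel columns grow to the right and rows downward; lengths in m; the calibration is good to about 2 mm. A picture is of the moment at which its call begins. get_calibration takes no time and is no camera call.
- manip.hand_in(): hands the job in; it is judged then, once.
Trained networks look in the newest picture that a camera, given by its name, has taken for a name from the list of things; names that differ only in an ending like _2 or _b are one class to them, and where a whole thing is asked for, a point or a joint stands for the part that bears it (a point fixed in the world has none). Each returns a list of dicts, best first, with "p" (0 to 1); they miss things now and then, are a little off and sometimes report something else, mostly with a low value. They report only what shows in the picture. A call takes as long as a camera call. They do not tell look-alikes from the thing itself.
- manip.find_in(thing, camera): "box" ([left, top, right, bottom] in pixels, round what is visible of it).
- manip.trace(thing, camera): "pixels" (384x512 bool, what is visible of it) and "box" ([left, top, right, bottom] in pixels, round what is visible of it).
- manip.tip_of(thing, camera): "pixel" ([column, row] in pixels: a listed point, or the origin of a listed thing).
The state is a dict: "clock": time; "joint_pos": joint angles; "joint_velocities": joint speeds; "tau": joint torques, N m; "position": TCP position; "ee_rot": TCP orientation; "ft_force": force on the tool from outside, world axes, zero at the start; "torque": the same for the moment, N m; "grip_width": opening from 0.0 (shut) to 1.0 (fully open); "grasp_force": force on a finger pad.
Only numpy, scipy, OpenCV 4.12 (cv2) and the standard library are available. Lean on these libraries where they do the work, as an engineer would, in place of code of your own. Each camera call takes 0.05 s, during which the arm holds its last target. There are 200 camera calls.

## Working session

There is one attempt and no reset: what is moved stays moved. The work goes in short steps, Python scripts to look and compute and a shell command to move; the robot and the scene stay as the last step left them, time stands still between calls to the robot, and variables do not carry over. Pictures are saved under pics/ and viewed, at most 10 in all, crops included, and the job is handed in when it is done.

```bash
mkdir -p pics; ls
cat > h.py <<'E'
import numpy as np, cv2
from scipy.spatial.transform import Rotation as R
from workcell import manip
def ray(cam,px):
    c=manip.get_calibration(cam);K=np.array([[c['fx'],0,c['cx']],[0,c['fy'],c['cy']],[0,0,1]])
    u=cv2.undistortPoints(np.array([[px]],float),K,np.array(c['D'],float))[0,0]
    return np.array(c['xyz']),R.from_quat(c['orientation']).apply([u[0],-u[1],-1])
def atz(cam,px,z):
    o,d=ray(cam,px);return o+d*(z-o[2])/d[2]
def proj(cam,p):
    c=manip.get_calibration(cam);K=np.array([[c['fx'],0,c['cx']],[0,c['fy'],c['cy']],[0,0,1]])
    q=R.from_quat(c['orientation']).inv().apply(np.array(p)-c['xyz'])*[1,-1,-1]
    return cv2.projectPoints(q[None],np.zeros(3),np.zeros(3),K,np.array(c['D'],float))[0].ravel()
def snap(cam,fn=None):
    im,d=manip.camera(cam)
    if fn: cv2.imwrite('pics/'+fn,im[:,:,::-1])
    return im,d
E
python3 - <<'E'
from h import *
np.set_printoptions(precision=4,suppress=True)
for c in('top','side'):
    snap(c,c+'0.png'); k=manip.get_calibration(c);print(c,k)
    for t in('balance','pan','cover_grip','beaker','red_pot','dropper'):
        print(t,[(np.round(r['box']),round(r['p'],2)) for r in manip.find_in(t,c)[:4]],[(np.round(r['pixel'],1),round(r['p'],2)) for r in manip.tip_of(t,c)[:4]])
o=manip.get_obs();print(o)
E
```

```text
pics
top {'fx': 396.4182122130009, 'fy': 396.4182122130009, 'cx': 254.51751105266194, 'cy': 191.91655684560743, 'D': array([-0.0253,  0.    ,  0.    ,  0.    ,  0.    ]), 'xyz': array([ 0.4202, -0.1578,  1.2587]), 'orientation': array([ 0.0328, -0.0222, -0.7041,  0.709 ])}
balance [(array([119., 104., 208., 242.]), 0.93)] [(array([171.6, 192.5]), 0.88)]
pan [] []
cover_grip [(array([126., 153., 199., 221.]), 0.59)] [(array([161.4, 212.8]), 0.93)]
beaker [(array([348., 190., 362., 198.]), 0.78), (array([312., 216., 327., 231.]), 0.66), (array([344., 216., 360., 225.]), 0.66), (array([321., 183., 334., 196.]), 0.44)] [(array([351.8, 223.9]), 0.77), (array([324.4, 156.7]), 0.75), (array([325.7, 189.7]), 0.57), (array([354.9, 193.5]), 0.46)]
red_pot [(array([282., 160., 301., 176.]), 0.49), (array([120., 103., 208., 240.]), 0.25)] [(array([283.7, 170.4]), 0.53)]
dropper [(array([283., 212., 295., 221.]), 0.67)] [(array([287. , 216.4]), 0.43)]
side {'fx': 392.34895907076276, 'fy': 392.34895907076276, 'cx': 252.64963256972652, 'cy': 197.8486666143772, 'D': array([-0.1355,  0.    ,  0.    ,
[... 702 characters left out ...]
277., 280., 300.]), 0.45)] [(array([279.2, 250.2]), 0.86)]
dropper [(array([218., 239., 238., 270.]), 0.57)] [(array([224.9, 264.2]), 0.86), (array([281.1, 253.3]), 0.57)]
{'clock': 1.3, 'joint_pos': array([-1.1316,  0.3322, -0.0647,  1.4601,  0.0216,  1.3499, -0.0885]), 'joint_velocities': array([ 0.0007,  0.0028, -0.0002, -0.0018,  0.0003, -0.0001,  0.0014]), 'tau': array([  0.0001, -62.5233,   0.049 , -39.1834,   0.0164,   0.0019,
         0.    ]), 'position': array([0.2785, 0.5596, 0.2454]), 'ee_rot': array([0.2288, 0.9735, 0.0001, 0.    ]), 'ft_force': array([ 0.4482, -0.5753,  0.7573]), 'torque': array([-0.0032, -0.0129, -0.0054]), 'grasp_force': 0.0, 'grip_width': 0.9999106370079327}
```

Run:
```python
import cv2
a=cv2.imread('pics/top0.png')[90:260,100:390];b=cv2.imread('pics/side0.png')[110:350,160:350]
cv2.imwrite('pics/c1.png',cv2.resize(a,None,fx=2.7,fy=2.7,interpolation=2));cv2.imwrite('pics/c2.png',cv2.resize(b,None,fx=2.5,fy=2.5,interpolation=2))
```

```text
(no output)
```

View pics/c1.png

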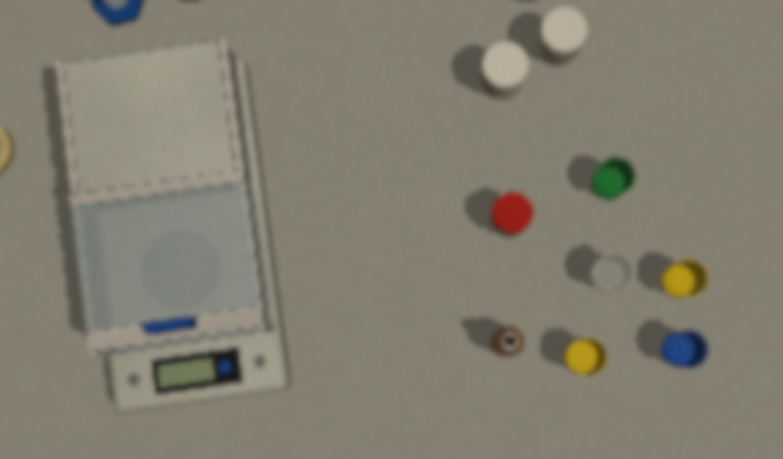

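View pics/c2.png

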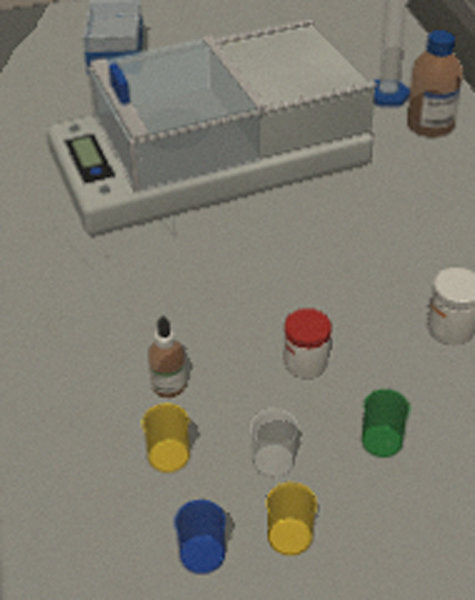

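The top view shows the balance at left with its cover shut: grip bar at about (163,210), pan at (167,190). The clear beaker is at about (325,191) in top and (270,287) in side. The red pot at (289,168) and the dropper at (288,216) are to its left. A yellow look-alike is close to its right at (352,193), with green up-right and another yellow down-left.

Run:
```python
from h import *
np.set_printoptions(precision=4,suppress=True)
o1,d1=ray('top',(325.5,191.5));
for nm,b,s in(('beaker_top',(323,192),(270,287)),):
    im,d=snap('top')
    print('top z0.05',atz('top',(325.5,191),.03),'side',atz('side',s,.03))
C=lambda x,y:(100+x/2.7,90+y/2.7)
print('pan',atz('top',C(180,270),.066)); 
print('bar ends',atz('top',C(143,325),.165),atz('top',C(196,321),.165),atz('top',(161.4,212.8),.165),atz('side',(204.1,138.7),.165))
print('base right edge',atz('top',C(245,60),.05),atz('top',C(288,385),.05)); print('deck front',atz('top',C(118,410),.05),atz('top',C(288,385),.05))
# world cloud
c=manip.get_calibration('top');v,u=np.mgrid[0:384,0:512]
K=np.array([[c['fx'],0,c['cx']],[0,c['fy'],c['cy']],[0,0,1]])
n=cv2.undistortPoints(np.stack([u,v],-1).reshape(-1,1,2).astype(float),K,c['D'])[:,0]
P=np.c_[n[:,0],-n[:,1],-np.ones(len(n))]*d.reshape(-1,1)
W=R.from_quat(c['orientation']).apply(P)+c['xyz']; W=W.reshape(384,512,3)
for lo,hi in((.02,.3),(.10,.3),(.15,.3)):
    m=(W[...,2]>lo)&(W[...,2]<hi)&(d>0)&(u<215)&(u>115)&(v>98)&(v<250)
    pts=W[m][:,:2]; print(lo,len(pts),cv2.minAreaRect((pts*1000).astype(np.float32)) if len(pts)>4 else '', pts.mean(0))
m=(W[...,2]>.02)&(W[...,2]<.2)&(d>0)
cc=cv2.connectedComponentsWithStats(m.astype(np.uint8))
for i in range(1,cc[0]):
    if 30<cc[2][i,4]<3000 and 270<cc[3][i][0]<370: 
        q=W[cc[1]==i]; print(cc[3][i],cc[2][i,4],np.median(q,0),q[:,2].max())
for nm in('blue',):
    hsv=cv2.cvtColor(im,cv2.COLOR_RGB2HSV);mb=(hsv[...,0]>105)&(hsv[...,0]<125)&(hsv[...,1]>150)&(u>140)&(u<190)&(v>195)&(v<225)
    print('blue',u[mb].min(),u[mb].max(),v[mb].min(),v[mb].max(),W[mb].mean(0),W[mb][:,2].max(),mb.sum())
```

```text
top z0.05 [ 0.5201 -0.3594  0.03  ] side [ 0.5214 -0.3616  0.03  ]
pan [0.5172 0.1269 0.066 ]
bar ends [0.4523 0.1401 0.165 ] [0.4568 0.0855 0.165 ] [0.4457 0.1164 0.165 ] [0.4439 0.1171 0.165 ]
base right edge [0.7625 0.0615 0.05  ] [0.3893 0.0053 0.05  ]
deck front [0.3595 0.1974 0.05  ] [0.3893 0.0053 0.05  ]
0.02 9226 ((563.9371337890625, 134.52976989746094), (388.3860168457031, 201.64002990722656), 8.718486785888672) [0.5634 0.1269]
0.1 7070 ((596.7381591796875, 140.7210693359375), (321.2790832519531, 190.8001251220703), 8.925470352172852) [0.5929 0.1384]
0.15 84 ((454.9975280761719, 116.2950439453125), (11.864176750183105, 48.06646728515625), 8.770112037658691) [0.4547 0.1156]
[295.1203  84.0902] 133 [ 0.851  -0.2633  0.0496] 0.09180614727336711
[307.8191 102.8322] 304 [ 0.789  -0.3018  0.0662] 0.07188675784630671
[286.326 114.967] 273 [ 0.7503 -0.2349  0.0664] 0.07412272845735934
[327.59 154.73] 100 [ 0.6325 -0.366   0.0442] 0.061432174435047004
[289.1814 168.3873] 204 [ 0.5868 -0.2441  0.0591] 0.06578270962820398
[327.2375 189.25  ] 80 [ 0.5246 -0.366   0.0498] 0.05825394034695375
[354.7723 192.3069] 101 [ 0.5156 -0.4519  0.0452] 0.058412150565932075
[287.5603 215.6638] 116 [ 0.4414 -0.2385  0.06  ] 0.1021874147047317
[354.8333 218.5104] 96 [ 0.4353 -0.4528  0.0471] 0.059545585764690934
[318.169  221.3099] 71 [ 0.4268 -0.3389  0.0505] 0.058495833079827975
blue 155 185 209 224 [0.446  0.1064 0.1424] 0.16932893952620542 40
```

```bash
cat >> h.py <<'E'
def goto(x,y,z,yaw,):
    "yaw deg of tool y in world (mod 180); prints the shift in 50mm units and turn in 8deg units"
    o=manip.get_obs();r=R.from_quat(o['ee_rot']);p=np.array(o['position'])
    s=r.inv().apply(np.array([x,y,z])-p)/.05
    best=[]
    for k in(0,180):
        a=np.radians(yaw+k);ty=np.array([np.cos(a),np.sin(a),0]);tz=np.array([0,0,-1.]);T=R.from_matrix(np.c_[np.cross(ty,tz),ty,tz])
        best.append(np.degrees((r.inv()*T).as_rotvec())/8)
    print('shift',np.round(s,3),'turns',*[np.round(b,3) for b in best],'| pos',np.round(p,4),'F',np.round(o['ft_force'],1),'t',round(o['clock'],2),'grip',round(o['grip_width'],3),round(o['grasp_force'],1),'q',np.round(o['joint_pos'],2))
E
python3 -c "
from h import *
goto(.455,.1163,.225,8.75)"
```

```text
shift [-7.111 -6.363  0.406] turns [ 0.    -0.     6.849] [ 1.0000e-03  1.0000e-03 -1.5651e+01] | pos [0.2785 0.5596 0.2454] F [ 0.5 -1.1 -0.1] t 1.35 grip 0.999 0.0 q [-1.13  0.33 -0.06  1.46  0.02  1.35 -0.09]
```

```bash
python3 -m pendant '[[-0.9,-0.8,0,0,0,0.8,0],[-1.8,-1.6,0,0,0,1.7,0],[-2.7,-2.4,0,0,0,2.6,0],[-3.6,-3.2,0,0,0,3.4,0],[-4.5,-4,0,0,0,4.3,0],[-5.4,-4.8,0,0,0,5.2,0],[-6.3,-5.6,0,0,0,6,0],[-7.11,-6.36,0.4,0,0,6.85,0],[-7.11,-6.36,0.4,0,0,6.85,0],[-7.11,-6.36,0.4,0,0,6.85,0]]' 20
python3 -c "
from h import *
goto(.455,.1163,.153,8.75)"
```

```text
clock: 2.6
position: [0.455, 0.1169, 0.2255]
ee_rot: [0.651, 0.759, 0.0, -0.0]
ft_force: [-0.3, 0.3, 1.5]
grip_width: 0.497
grasp_force: 0.0
shift [-1.300e-02 -1.000e-03  1.449e+00] turns [ 0.001 -0.004  0.003] [ 6.0000e-03  2.0000e-03 -2.2497e+01] | pos [0.455  0.1169 0.2255] F [-0.3  0.3  1.5] t 2.6 grip 0.497 0.0 q [-0.68 -0.01  0.33  1.9   0.    1.25 -0.2 ]
```

```bash
python3 -m pendant '[[0,0,0.5,0,0,0,0],[0,0,1,0,0,0,0],[0,0,1.44,0,0,0,0],[0,0,1.44,0,0,0,0],[0,0,1.44,0,0,0,-0.5],[0,0,1.44,0,0,0,-1],[0,0,1.44,0,0,0,-1],[0,0,1.44,0,0,0,-1],[0,0,1.44,0,0,0,-1],[0,0,1.44,0,0,0,-1]]' 25
python3 -c "
from h import *
x,y=manip.get_obs()['position'][:2];c,s=np.cos(np.radians(8.75)),np.sin(np.radians(8.75))
goto(x+.15*c,y+.15*s,.153,8.75)"
```

```text
clock: 3.85
position: [0.4557, 0.1172, 0.1545]
ee_rot: [0.651, 0.759, 0.001, 0.0]
ft_force: [-1.9, 0.8, 6.1]
grip_width: 0.139
grasp_force: 30.1
shift [-1.0e-03  3.0e+00  3.6e-02] turns [ 0.014 -0.009  0.002] [ 1.4000e-02  2.2000e-02 -2.2498e+01] | pos [0.4557 0.1172 0.1545] F [-1.9  0.8  6.1] t 3.85 grip 0.139 30.1 q [-0.68  0.06  0.34  1.99 -0.02  1.1  -0.17]
```

```bash
python3 -m pendant '[[0,0.2,-0.02,0,0,0,-1],[0,0.6,-0.02,0,0,0,-1],[0,1,-0.02,0,0,0,-1],[0,1.4,-0.02,0,0,0,-1],[0,1.8,-0.02,0,0,0,-1],[0,2.2,-0.02,0,0,0,-1],[0,2.6,-0.02,0,0,0,-1],[0,2.8,-0.02,0,0,0,-1],[0,2.86,-0.02,0,0,0,-1],[0,2.86,-0.02,0,0,0,-1]]'
```

```text
clock: 5.1
position: [0.5965, 0.1389, 0.1546]
ee_rot: [0.651, 0.759, 0.001, -0.0]
ft_force: [1.2, 5.2, 3.6]
grip_width: 0.133
grasp_force: 29.6
```

```bash
python3 -m pendant '[[0,0.04,0,0,0,0,-1],[0,0.08,0,0,0,0,-1],[0,0.12,0,0,0,0,-1],[0,0.14,0,0,0,0,-1],[0,0.16,0,0,0,0,-1],[0,0.16,0,0,0,0,-1],[0,0.16,0,0,0,0,-1],[0,0.16,0,0,0,0,-1],[0,0.16,0,0,0,0,-1],[0,0.16,0,0,0,0,-1]]'
```

```text
clock: 6.35
position: [0.5972, 0.1391, 0.1544]
ee_rot: [0.651, 0.759, -0.005, -0.006]
ft_force: [-41.9, -2.2, 30.9]
grip_width: 0.131
grasp_force: 38.5
```

```bash
python3 -m pendant '[[0,-0.08,0,0,0,0,-1],[0,-0.16,0,0,0,0,-1],[0,-0.16,0,0,0,0,-0.4],[0,-0.16,0,0,0,0,-0.2],[0,-0.16,0,0,0,0,0],[0,-0.16,-0.3,0,0,0,0],[0,-0.16,-1,0,0,0,0],[0,-0.16,-2,0,0,0,0],[0,-0.16,-2,0,0,0,0.5],[0,-0.16,-2,0,0,0,0.8]]' 20
python3 -c "
from h import *
for yaw in (45,-45): goto(.521,-.3605,.16,yaw)"
```

```text
clock: 7.6
position: [0.5964, 0.1381, 0.2547]
ee_rot: [0.651, 0.759, 0.0, 0.0]
ft_force: [-0.0, -1.3, -0.6]
grip_width: 0.895
grasp_force: 0.0
shift [-9.628 -3.006  1.89 ] turns [ 4.000e-03 -0.000e+00 -4.533e+00] [-0.0000e+00 -5.0000e-03  1.7967e+01] | pos [0.5964 0.1381 0.2547] F [-0.  -1.3 -0.6] t 7.6 grip 0.895 0.0 q [-0.61  0.3   0.38  1.5  -0.12  1.35 -0.06]
shift [-9.628 -3.006  1.89 ] turns [ 3.000e-03 -3.000e-03  6.717e+00] [ 3.0000e-03  3.0000e-03 -1.5783e+01] | pos [0.5964 0.1381 0.2547] F [-0.  -1.3 -0.6] t 7.6 grip 0.895 0.0 q [-0.61  0.3   0.38  1.5  -0.12  1.35 -0.06]
```

```bash
python3 -m pendant '[[-1.1,-0.34,0,0,0,-0.6,0.8],[-2.2,-0.68,0,0,0,-1.2,0.8],[-3.3,-1.02,0.2,0,0,-1.8,0.8],[-4.4,-1.36,0.4,0,0,-2.4,0.8],[-5.5,-1.7,0.6,0,0,-3,0.8],[-6.6,-2.04,0.9,0,0,-3.6,0.8],[-7.7,-2.38,1.2,0,0,-4.2,0.8],[-8.8,-2.72,1.5,0,0,-4.5,0.8],[-9.63,-3,1.7,0,0,-4.53,0.8],[-9.63,-3,1.7,0,0,-4.53,0.8]]'
python3 - <<'E'
from h import *
np.set_printoptions(precision=4,suppress=True)
for c in('side','top'):
    im,d=snap(c,c+'1.png')
    for r in manip.tip_of('beaker',c): print(c,np.round(r['pixel'],1),round(r['p'],2),atz(c,r['pixel'],0))
    for r in manip.trace('beaker',c):
        b=r['box'];print('tr',np.round(b),round(r['p'],2),'ctr z.03',atz(c,[(b[0]+b[2])/2,(b[1]+b[3])/2],.0275), im[r['pixels']].mean(0))
goto(.521,-.3605,.03,45)
b=cv2.imread('pics/side1.png')
tip=manip.get_obs()['position']
for p in((.521,-.3605,0),(.521,-.3605,.055)):
    cv2.circle(b,tuple(np.round(proj('side',p)).astype(int)),1,(255,0,255),-1)
cv2.imwrite('pics/c3.png',cv2.resize(b[200:350,180:360],None,fx=3.3,fy=3.3,interpolation=2))
E
```

```text
clock: 8.85
position: [0.5179, -0.3643, 0.1671]
ee_rot: [0.386, 0.923, -0.001, -0.002]
ft_force: [0.3, 0.9, 0.1]
grip_width: 0.903
grasp_force: 0.0
side [279.7 327.2] 0.97 [ 0.5197 -0.4535  0.    ]
side [236.5 331.3] 0.92 [ 0.4236 -0.4406  0.    ]
side [312.7 287.1] 0.8 [ 0.6287 -0.3657  0.    ]
side [229. 291.] 0.74 [ 0.4281 -0.3273  0.    ]
side [272.5 297.4] 0.67 [ 0.5255 -0.3709  0.    ]
tr [220. 272. 238. 300.] 0.76 ctr z.03 [ 0.428  -0.3334  0.0275] [154.8508 130.5431  49.7203]
tr [305. 266. 328. 296.] 0.66 ctr z.03 [ 0.6348 -0.3696  0.0275] [50.7113 96.6074 55.157 ]
tr [269. 304. 285. 333.] 0.63 ctr z.03 [ 0.5139 -0.4466  0.0275] [156.1961 131.1118  49.3922]
tr [262. 276. 278. 301.] 0.62 ctr z.03 [ 0.5204 -0.363   0.0275] [136.7743 134.0199 123.3916]
tr [226. 310. 252. 339.] 0.6 ctr z.03 [ 0.4303 -0.4415  0.0275] [ 45.7355  65.7876 112.7234]
top [326.  154.5] 0.66 [ 0.6399 -0.3667  0.    ]
top [351.4 221.6] 0.53 [ 0.426  -0.4455  0.    ]
tr [319. 147. 332. 162.] 0.55 ctr z.03 [ 0.6344 -0.36    0.0275] [47.639  93.0439 51.6683]
shift [-0.007 -0.037  2.786] turns [ 0.005 -0.002  0.013] [  0.003   0.008 -22.487] | pos [ 0.522  -0.3591  0.1693] F [ 0.6 -0.4 -0.6] t 9.15 grip 0.9 0.0 q [ 0.12  0.44  0.55  1.56 -0.24  1.21  1.49]
```

View pics/c3.png

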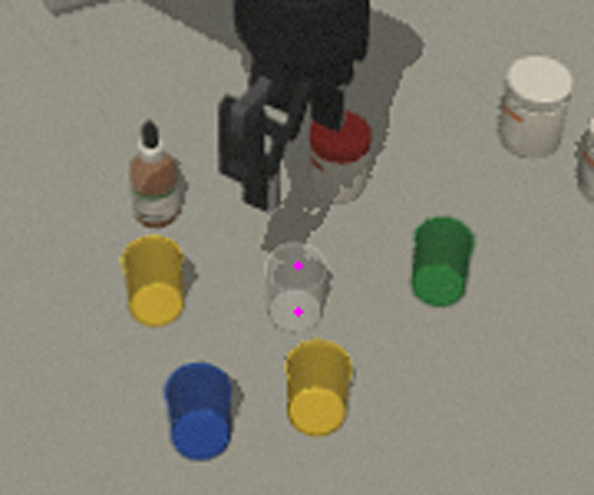

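The projected markers fall on the clear beaker (rim about (296,262), base about (296,312) in the crop), so the estimate holds. Descend.

```bash
python3 -m pendant '[[0,0,0.6,0,0,0,0.8],[0,0,1.2,0,0,0,0.8],[0,0,1.8,0,0,0,0.8],[0,-0.03,2.3,0,0,0,0.8],[0,-0.03,2.6,0,0,0,0.8],[0,-0.03,2.8,0,0,0,0.8],[0,-0.03,2.8,0,0,0,0.8],[0,-0.03,2.8,0,0,0,0.5],[0,-0.03,2.8,0,0,0,0.25],[0,-0.03,2.8,0,0,0,0.15]]' 20
python3 -m pendant '[[0,0,0,0,0,0,0.1],[0,0,0,0,0,0,0.05],[0,0,0,0,0,0,0],[0,0,0,0,0,0,-0.05],[0,0,0,0,0,0,-0.1],[0,0,0,0,0,0,-0.2],[0,0,0,0,0,0,-0.3],[0,0,0,0,0,0,-0.3],[0,0,0,0,0,0,-0.3],[0,0,0,0,0,0,-0.3]]' 20
```

```text
clock: 10.4
position: [0.5205, -0.3616, 0.0297]
ee_rot: [0.383, 0.924, 0.0, 0.0]
ft_force: [-0.1, 0.6, -1.0]
grip_width: 0.573
grasp_force: 0.0
clock: 11.65
position: [0.5202, -0.3617, 0.0294]
ee_rot: [0.383, 0.924, -0.0, 0.0]
ft_force: [-1.9, -0.5, 5.9]
grip_width: 0.5
grasp_force: 20.1
```

```bash
python3 -m pendant '[[0,0,-0.2,0,0,0,-0.3],[0,0,-0.7,0,0,0,-0.3],[0,0,-1.4,0,0,0,-0.3],[0,0,-2.2,0,0,0,-0.3],[0,0,-3,0,0,0,-0.3],[0,0,-3.8,0,0,0,-0.3],[0,0,-4.4,0,0,0,-0.3],[0,0,-4.6,0,0,0,-0.3],[0,0,-4.6,0,0,0,-0.3],[0,0,-4.6,0,0,0,-0.3]]'
python3 -c "
from h import *
goto(.5179,.1268,.26,8.75)"
```

```text
clock: 12.9
position: [0.5198, -0.3611, 0.2576]
ee_rot: [0.383, 0.924, 0.0, -0.001]
ft_force: [-0.0, -0.1, 0.3]
grip_width: 0.501
grasp_force: 20.5
shift [ 6.929  6.871 -0.035] turns [-0.009 -0.015  4.53 ] [ 1.900e-02 -1.200e-02 -1.797e+01] | pos [ 0.5198 -0.3611  0.2576] F [-0.  -0.1  0.3] t 12.9 grip 0.501 20.5 q [ 0.1   0.38  0.57  1.45 -0.2   1.38  1.47]
```

```bash
python3 -m pendant '[[0.4,0.4,0,0,0,0.3,-0.3],[1.2,1.2,0,0,0,0.9,-0.3],[2,2,0,0,0,1.5,-0.3],[2.9,2.9,0,0,0,2.1,-0.3],[3.8,3.8,0,0,0,2.7,-0.3],[4.7,4.7,0,0,0,3.3,-0.3],[5.5,5.5,0,0,0,3.9,-0.3],[6.2,6.2,0,0,0,4.3,-0.3],[6.7,6.65,0,0,0,4.53,-0.3],[6.93,6.87,0,0,0,4.53,-0.3]]'
python3 - <<'E'
from h import *
im,_=snap('side','side2.png');it,_=snap('top','top2.png')
cv2.imwrite('pics/c4.png',cv2.resize(im[60:240,140:360],None,fx=3,fy=3,interpolation=2)[:,:,::-1])
cv2.imwrite('pics/c5.png',cv2.resize(it[90:260,90:260],None,fx=3,fy=3,interpolation=2)[:,:,::-1])
goto(.5179,.1268,.10,8.75)
E
```

```text
clock: 14.15
position: [0.5175, 0.1282, 0.2581]
ee_rot: [0.65, 0.76, -0.001, -0.001]
ft_force: [-0.7, -0.8, -0.2]
grip_width: 0.5
grasp_force: 20.5
shift [-1.000e-02  3.000e-03  3.169e+00] turns [-0.01   0.001  0.019] [-2.0000e-03 -1.5000e-02 -2.2481e+01] | pos [0.5179 0.1274 0.2585] F [-0.   0.1 -0.1] t 14.25 grip 0.499 20.5 q [-0.61  0.12  0.3   1.7  -0.04  1.33 -0.14]
```

View pics/c4.png

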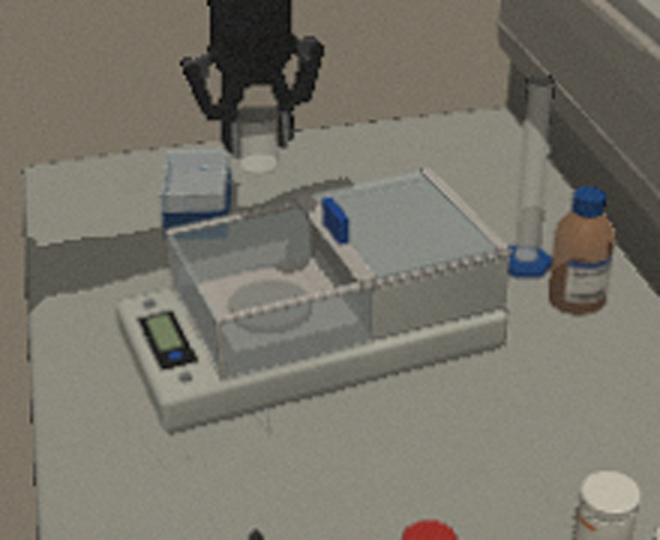

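The cover is open with the bar at crop (335,218). The beaker is held upright at (258,140) above the open chamber, and the pan ellipse is near (270,305).

```bash
python3 -c "
from h import *
print(proj('side',(.5179,.1268,.066)),'seen',140+270/3,60+305/3, atz('side',(140+270/3,60+305/3),.066))"
python3 -m pendant '[[0,0,0.4,0,0,0,-0.3],[0,0,0.9,0,0,0,-0.3],[0,0,1.4,0,0,0,-0.3],[0,0,1.9,0,0,0,-0.3],[0,0,2.3,0,0,0,-0.3],[0,0,2.6,0,0,0,-0.3],[0,0,2.8,0,0,0,-0.3],[0,0,2.95,0,0,0,-0.3],[0,0,3,0,0,0,-0.3],[0,0,3,0,0,0,-0.3]]'
```

```text
[229.40994495 160.60048143] seen 230.0 161.66666666666669 [0.51862355 0.1203445  0.066     ]
clock: 15.5
position: [0.5184, 0.1264, 0.1095]
ee_rot: [0.651, 0.759, 0.0, 0.0]
ft_force: [0.4, 0.3, -0.2]
grip_width: 0.504
grasp_force: 20.5
```

```bash
python3 -m pendant '[[0,0,0.06,0,0,0,-0.3],[0,0,0.12,0,0,0,-0.3],[0,0,0.16,0,0,0,-0.3],[0,0,0.2,0,0,0,-0.3],[0,0,0.24,0,0,0,-0.3],[0,0,0.26,0,0,0,-0.3],[0,0,0.26,0,0,0,-0.3],[0,0,0.26,0,0,0,-0.3],[0,0,0.26,0,0,0,-0.3],[0,0,0.26,0,0,0,-0.3]]'
python3 -c "
from h import *
import time
z=[];
for i in range(3):
    manip.camera('side');o=manip.get_obs();z.append([o['position'][2],o['ft_force'][2]])
print(np.round(z,4)); snap('side','side3.png')
im=cv2.imread('pics/side3.png');cv2.imwrite('pics/c6.png',cv2.resize(im[100:200,180:290],None,fx=6,fy=6,interpolation=2))"
```

```text
clock: 16.75
position: [0.5183, 0.1264, 0.0964]
ee_rot: [0.651, 0.759, 0.0, 0.0]
ft_force: [0.2, 0.0, -0.5]
grip_width: 0.503
grasp_force: 20.5
[[ 0.0963 -0.7208]
 [ 0.0963 -0.321 ]
 [ 0.0963 -0.1048]]
```

View pics/c6.png

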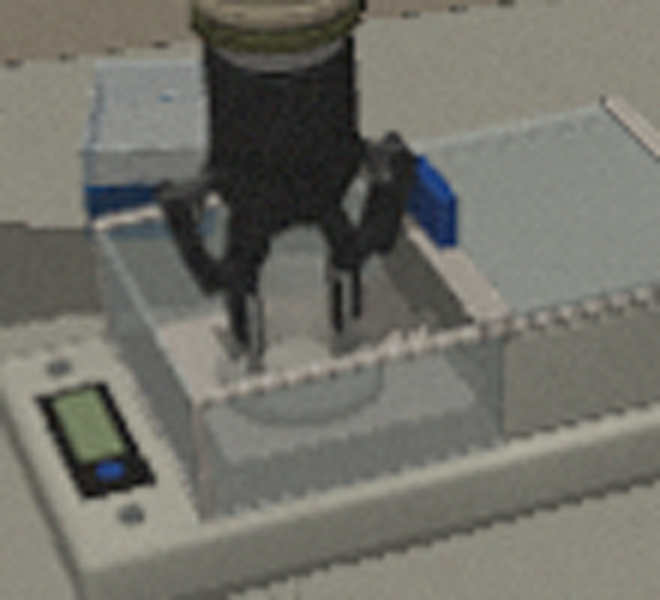

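The beaker is just above the pan, centred in it, with fingers clear of panes and bar.

```bash
python3 -m pendant '[[0,0,0.015,0,0,0,-0.3],[0,0,0.025,0,0,0,-0.3],[0,0,0.035,0,0,0,-0.3],[0,0,0.035,0,0,0,-0.3],[0,0,0.035,0,0,0,-0.1],[0,0,0.035,0,0,0,0],[0,0,0.035,0,0,0,0.1],[0,0,0.035,0,0,0,0.2],[0,0,0.035,0,0,0,0.3],[0,0,0.035,0,0,0,0.45]]'
python3 -m pendant '[[0,0,0,0,0,0,0.5],[0,0,-0.1,0,0,0,0.5],[0,0,-0.3,0,0,0,0.5],[0,0,-0.6,0,0,0,0.5],[0,0,-1,0,0,0,0.5],[0,0,-1.5,0,0,0,0.5],[0,0,-2.2,0,0,0,0.5],[0,0,-3,0,0,0,0.5],[0,0,-3.2,0,0,0,0.3],[0,0,-3.2,0,0,0,0]]'
python3 - <<'E'
from h import *
im,_=snap('side','side4.png');snap('top','top4.png')
for r in manip.trace('beaker','side')[:6]: 
    b=r['box']
    if b[1]<200: print(b,atz('side',[(b[0]+b[2])/2,(b[1]+b[3])/2],.0935))
print([ (r['pixel'],atz('side',r['pixel'],.165)) for r in manip.tip_of('cover_grip','side')])
goto(.5968,.1386,.25,8.75)
a=cv2.imread('pics/side4.png')[100:200,180:290];b=cv2.imread('pics/top4.png')[110:210,100:210]
cv2.imwrite('pics/c7.png',cv2.resize(np.hstack([a,b]),None,fx=3.6,fy=3.6,interpolation=2))
E
```

```text
clock: 18.2
position: [0.5183, 0.1264, 0.0946]
ee_rot: [0.651, 0.759, 0.0, -0.0]
ft_force: [-0.3, -0.3, -0.9]
grip_width: 0.726
grasp_force: 0.0
clock: 19.45
position: [0.5185, 0.1264, 0.2554]
ee_rot: [0.651, 0.759, 0.001, 0.0]
ft_force: [-0.1, 0.8, -1.3]
grip_width: 0.5
grasp_force: 0.0
[225.5, 144.5, 237.2, 161.7] [0.525632   0.12661121 0.0935    ]
[([253.4, 132.2], array([0.59615122, 0.11582144, 0.165     ])), ([280.8, 252.5], array([ 0.53800114, -0.38024791,  0.165     ]))]
shift [0.005 1.6   0.065] turns [-0.013  0.003 -0.001] [5.0000e-03 2.1000e-02 2.2499e+01] | pos [0.5178 0.1262 0.2534] F [ 0.5  0.7 -0.2] t 19.65 grip 0.499 0.0 q [-0.61  0.12  0.31  1.71 -0.04  1.32 -0.14]
```

View pics/c7.png

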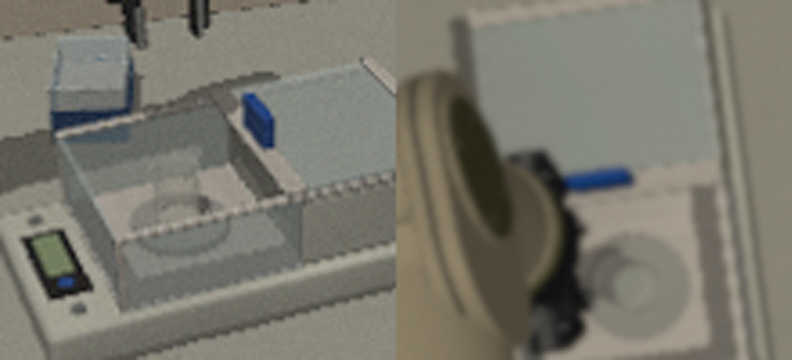

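The beaker stands upright, centred on the pan; the bar is fully back. Now pinch the bar again and close.

```bash
python3 -m pendant '[[0,0.6,0,0,0,0,0],[0,1.2,0,0,0,0,0],[0,1.6,0.1,0,0,0,0],[0,1.6,0.7,0,0,0,0],[0,1.6,1.4,0,0,0,0],[0,1.6,1.9,0,0,0,0],[0,1.6,1.95,0,0,0,0],[0,1.6,1.95,0,0,0,-0.4],[0,1.6,1.95,0,0,0,-0.8],[0,1.6,1.95,0,0,0,-1]]' 25
python3 -m pendant '[[0,0,0,0,0,0,-1],[0,0,0,0,0,0,-1],[0,-0.2,0,0,0,0,-1],[0,-0.6,0,0,0,0,-1],[0,-1,0,0,0,0,-1],[0,-1.4,0,0,0,0,-1],[0,-1.8,0,0,0,0,-1],[0,-2.2,0,0,0,0,-1],[0,-2.5,0,0,0,0,-1],[0,-2.5,0,0,0,0,-1]]'
python3 -c "
from h import *
goto(.4487,.1161,.1555,8.75)"
```

```text
clock: 20.9
position: [0.597, 0.1385, 0.1583]
ee_rot: [0.651, 0.759, 0.0, -0.0]
ft_force: [-5.6, -1.7, 4.4]
grip_width: 0.135
grasp_force: 27.2
clock: 22.15
position: [0.4733, 0.1193, 0.1582]
ee_rot: [0.651, 0.759, 0.001, 0.0]
ft_force: [-1.0, -1.8, 7.0]
grip_width: 0.131
grasp_force: 27.7
shift [ 0.011 -0.497  0.054] turns [ 0.012 -0.006 -0.001] [-9.0000e-03 -1.9000e-02  2.2499e+01] | pos [0.4733 0.1193 0.1582] F [-1.  -1.8  7. ] t 22.15 grip 0.131 27.7 q [-0.62  0.1   0.3   1.94 -0.03  1.11 -0.16]
```

```bash
python3 -m pendant '[[0,-0.15,0,0,0,0,-1],[0,-0.3,0,0,0,0,-1],[0,-0.4,0,0,0,0,-1],[0,-0.46,0,0,0,0,-1],[0,-0.5,0,0,0,0,-1],[0,-0.53,0,0,0,0,-1],[0,-0.55,0,0,0,0,-1],[0,-0.55,0,0,0,0,-1],[0,-0.55,0,0,0,0,-1],[0,-0.55,0,0,0,0,-1]]'
```

```text
clock: 23.4
position: [0.4486, 0.1155, 0.1583]
ee_rot: [0.651, 0.759, 0.002, 0.002]
ft_force: [9.3, 0.7, 1.0]
grip_width: 0.133
grasp_force: 27.0
```

```bash
python3 -m pendant '[[0,0.03,0,0,0,0,-1],[0,0.03,0,0,0,0,-0.5],[0,0.03,0,0,0,0,-0.2],[0,0.03,0,0,0,0,0],[0,0.03,0,0,0,0,0],[0,0.03,-0.4,0,0,0,0],[0,0.03,-1.2,0,0,0,0],[0,0.03,-2.2,0,0,0,0],[0,0.03,-3,0,0,0,0],[0,0.03,-3,0,0,0,0]]'
python3 -m pendant '[[-0.5,0,0,0,0,0,0],[-0.5,-0,0,0,0,0,0],[1,0,0,0,0,0,0],[2,0,0,0,0,0,0],[3,0,0,0,0,0,0],[4,0,0,0,0,0,0],[4,0,0,0,0,0,0],[4,0,0,0,0,0,0],[4,0,0,0,0,0,0],[4,0,0,0,0,0,0]]'
python3 - <<'E'
from h import *
snap('side','side5.png');_,d=snap('top','top5.png')
goto(.5,.1,.3,8.75)
c=manip.get_calibration('top');v,u=np.mgrid[0:384,0:512]
K=np.array([[c['fx'],0,c['cx']],[0,c['fy'],c['cy']],[0,0,1]])
n=cv2.undistortPoints(np.stack([u,v],-1).reshape(-1,1,2).astype(float),K,c['D'])[:,0]
W=(R.from_quat(c['orientation']).apply(np.c_[n[:,0],-n[:,1],-np.ones(len(n))]*d.reshape(-1,1))+c['xyz']).reshape(384,512,3)
m=(W[...,2]>.15)&(W[...,2]<.18)&(u<215)&(u>115)&(v>150)&(v<250);print(m.sum(),W[m].mean(0))
a=cv2.imread('pics/side5.png')[100:200,180:290];b=cv2.imread('pics/top5.png')[130:230,110:220]
cv2.imwrite('pics/c8.png',cv2.resize(np.hstack([a,b]),None,fx=3.6,fy=3.6,interpolation=2))
E
```

```text
clock: 24.65
position: [0.4493, 0.1159, 0.3099]
ee_rot: [0.651, 0.759, 0.002, 0.001]
ft_force: [0.2, -0.3, -0.3]
grip_width: 0.5
grasp_force: 0.0
clock: 25.9
position: [0.418, 0.3124, 0.3072]
ee_rot: [0.652, 0.758, 0.0, 0.0]
ft_force: [-0.6, 0.2, -0.4]
grip_width: 0.498
grasp_force: 0.0
shift [-4.455  0.98   0.144] turns [ 0.002 -0.003 -0.008] [-4.0000e-03 -4.0000e-03  2.2492e+01] | pos [0.4179 0.3128 0.3072] F [-0.4 -0.3  0.8] t 26.0 grip 0.498 0.0 q [-0.83  0.07  0.1   1.64 -0.01  1.43 -0.57]
87 [0.45107554 0.11517496 0.16323902]
```

View pics/c8.png

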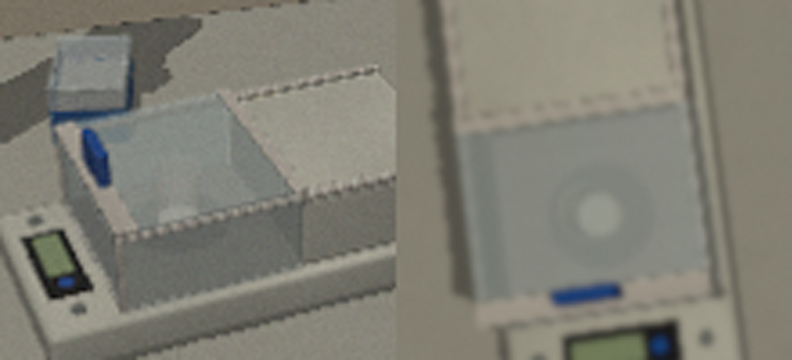

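Run:
```python
from h import *
for f in('top0','top5'):
    im=cv2.imread(f'pics/{f}.png').astype(float);s=np.clip(im[...,0]-im[...,2]-30,0,None);s[:195]=0;s[219:]=0;s[:,:145]=0;s[:,190:]=0
    v,u=np.mgrid[0:384,0:512];w=s/s.sum();c=((u*w).sum(),(v*w).sum());print(f,c,atz('top',c,.163),s.sum())
for f in('side0','side5'):
    im=cv2.imread(f'pics/{f}.png').astype(float);s=np.clip(im[...,0]-im[...,2]-40,0,None);s[:125]=0;s[158:]=0;s[:,:196]=0;s[:,218:]=0
    v,u=np.mgrid[0:384,0:512];w=s/s.sum();c=((u*w).sum(),(v*w).sum());print(f,c,atz('side',c,.15),s.sum())
```

```text
top0 (np.float64(161.95221843003412), np.float64(209.95349829351534)) [0.4536655  0.11557132 0.163     ] 2344.0
top5 (np.float64(162.12230215827336), np.float64(211.20947947524334)) [0.45018478 0.11500873 0.163     ] 2363.0
side0 (np.float64(206.20554926387314), np.float64(139.1964892412231)) [0.45174316 0.13766305 0.15      ] 1766.0
side5 (np.float64(205.2009884678748), np.float64(139.35529928610654)) [0.44860456 0.13755042 0.15      ] 1821.0
```

```bash
python3 -c "
from workcell import manip
print(manip.hand_in())"
```

```text
the job is handed in; nothing more can be done
None
```

The beaker stands upright in the middle of the pan and the cover is shut (about 2 mm or less open by my estimate, limit 6 mm); I didn't re-check the pot and dropper at the end, and the job was handed in at about 26 s.

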